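# Change over the samples in a two-bank hardness-test holder

## Robot

A 7-joint arm with a two-finger parallel gripper is mounted at the origin on the work surface. World frame = base frame: x ahead of the robot, y to its left, z up, the work surface at z = 0. Lengths are in m, angles in rad, forces in N, time in s.
With the tool pointing down it reaches from about 0.4 to 0.875 m from the base axis. Payload 19.3 kg.
Tool frame: the origin (TCP) lies where the fingers leave the gripper's body, on its centre line; the fingertips stand bot.tip_reach ahead of it and the grasp point (between the pads) lies 54 mm ahead of it (bot.tip_reach is the distance from the TCP to the fingertips, in m); z points along the fingers, y is the line along which they close (so a half turn about z gives the same grasp; the last joint's range is limited). The gripper opens to 85 mm and grips with 20 to 120 N. Pads are 22 mm wide; open, the fingers measure 114 mm over their backs; the gripper's body (76 mm by 85 mm) begins 54 mm behind the grasp point. The pads swing forward as they close: fully open they stand 13 mm farther back than shut.
Start: joints at [-1.36, 0.521, -0.036, 1.599, 0.021, 1.021, -0.113], TCP at [0.173, 0.601, 0.304] pointing down, gripper open.
Joint ranges: [-2.91, 2.91], [-0.3, 2.13], [-1.5, 1.42], [0.17, 2.43], [-1.26, 4.41], [0.16, 1.93], [-2.52, 2.52]. Speed limits (rad/s): [1.89, 1.89, 2.39, 2.39, 3.01, 3.01, 3.01].

## Interface

Orientations are given as [roll, pitch, yaw] about the fixed x, y, z axes, in that order (R = Rz(yaw) Ry(pitch) Rx(roll)).
In Python, from workcell import bot gives the robot as it stands. The module is installed in compiled form; this text tells all that it offers.
- The arm moves only by the shell command python3 -m jog 'ROWS' [FORCE]. ROWS is JSON, a list that holds one entry, the list of rows, each a list of 7 numbers: the shift along the tool's x, y, z in mm, then the turn, a rotation vector about the tool's x, y, z in rad, then the opening, from 0 (shut) to 1 (fully open). In form: [[[tx, ty, tz, wx, wy, wz, fingers], ...]]. A call has 1 to 5 rows; each row shifts and turns the commanded pose from where the row before left it, along the tool's axes as they then stand; what a row does not reach is not made up. A row lasts 1/10 s, in which the tool goes at most 50 mm and 8.59 degrees, less where a joint would pass 70% of its speed; a pose out of reach is approached as far as the arm can. A call is refused whole if a number of a shift passes 50 or a number of a turn 0.15, either way. A call with a gripper value outside its range is refused whole. The fingers move at their own pace and stop on an object; FORCE is the grip in N (left out, the last holds). Time passes only in rows, so rows that do not move let the fingers close. It gives the time, the measured TCP pose, the force, the opening and the grip force at its end, in the units of the state.
- bot.observe(): the state, without advancing time (a new reading comes with each control period).
- bot.grab_frame(name): name is "scene" or "top" or "wrist"; returns a dict with "img" (400x640x3 uint8, red, green, blue), "intrinsics" (3x3 intrinsics, pixels), "R" (3x3) and "t" (3): a world point X has camera coordinates R X + t; the wrist camera has in their place "tool_from_camera" (4x4, takes a point from camera to tool coordinates, whose origin is the TCP and whose axes are the flange's). Camera axes: x right, y down, z forward; pixel columns grow to the right and rows downward; lengths in m; the calibration is good to about 2 mm. A picture is of the moment at which its call begins: read the wrist's pose just before it. There is no depth.
- bot.job_done(): hands the job in; it is judged then, once.
Trained networks look in a picture, given as the dict that the camera call returned (one of the last four; its "shot" number tells which), for a name from the list of things; names that differ only in an ending like _2 or _b are one class to them, and where a whole thing is asked for, a point or a joint stands for the part that bears it (a point fixed in the world has none). Each returns a list of dicts, best first, with "conf" (0 to 1); they miss things now and then, are a little off and sometimes report something else, mostly with a low value. They report only what shows in the picture. A call takes as long as a camera call.
- bot.trace(query, picture): "region" (400x640 bool, what is visible of it).
- bot.spot_point(query, picture): "xyz" ([x, y, z] in m, in world coordinates, good to about 4 mm: a listed point, or the origin of a listed thing).
The state is a dict: "clock": time; "qpos": joint angles; "qd": joint speeds; "joint_efforts": joint torques, N m; "position": TCP position; "tool_rot": TCP orientation; "force": force on the tool from outside, world axes, zero at the start; "moment": the same for the moment, N m; "grip_width": finger opening in m; "finger_force": force on a finger pad.
Only numpy, scipy, OpenCV 4.12 (cv2) and the standard library are available. Lean on these libraries where they do the work, as an engineer would, in place of code of your own. Each camera call takes 0.05 s, during which the arm holds its last target. There are 200 camera calls.

## Task

Change over the hardness-sample holder. First press every new sample from the mat fully home, flush, into a pocket of its own in the empty bank (B); then lift the keeper bar off its pivot pin, turn it end for end and refit it flat on the pin with its long arm lying over the new samples. Last, take the tested samples out of the other bank (A) and put them in the blue bin, leaving the other things on the counter alone.

Things in the scene. Friction and masses are not known exactly. Their poses are not given: they have to be found in the camera images.
- holder: Sample holder: bright steel block 100 x 300 x 24 mm (x, y, z), fixed. Origin: centre of its underside. In its top face are six pockets with bevelled mouths, 84 mm along x, 22 mm along y, 15 mm deep, centred at x 0: bank A at y +38, +84, +130 mm, bank B at y -38, -84, -130 mm. The pivot pin stands between the banks at x 24, y 0.
- groove (a point): Middle of the finger groove, at the holder's top face (holder x -8, y 0). The groove is 32 mm wide (along x), 12 mm deep and runs the holder's whole length through all pockets, so fingers can reach down beside a sample there, 8 mm from its middle.
- keeper: Keeper bar: plain brass, 168 x 28 x 16 mm, 0.5 to 0.66 kg. Origin: on the axis of its 17 mm bore, at its underside; its x points along the long arm, z up. The bore is 24 mm from the tail end and 144 mm from the nose, whose last 12 mm are 18 mm wide. It balances 60 mm from the bore along x. Starts on the holder's pin, flat on the top face, long arm over bank A.
- nose (a point): Middle of the tip of the keeper's long arm, at its underside, 144 mm from the bore axis.
- pin_seat (a point): Axis of the pivot pin at the holder's top face. The pin is 14 mm thick, straight for 20 mm, then tapers to a 6 mm tip 28 mm above the top face. Two cheeks, 24 mm along y, 6 mm thick, 12 mm high, stand astride it, their inner faces 16 mm either side of it in x: a seated keeper cannot swivel and must be lifted clear.
- over_a (a point): Point on the holder's top face, 144 mm from the pin at the end of bank A: the keeper's nose lies here at the start.
- over_b (a point): Point on the holder's top face, 144 mm from the pin at the end of bank B: where the nose lies when the keeper is over bank B.
- bin: Open blue plastic bin, 250 (its x) x 190 (its y) x 40 mm, walls and floor 4 mm; it does not move. Origin: centre of its underside.
- mat: Black rubber mat 250 x 200 x 3 mm, fixed; the new samples start on it. Origin: centre of its underside.
- a1 (a point): Centre of pocket 1 of bank A, counted from the pin, at the level of the holder's top face.
- b1 (a point): Centre of pocket 1 of bank B, counted from the pin, at the level of the holder's top face.
- a2 (a point): Centre of pocket 2 of bank A, counted from the pin, at the level of the holder's top face.
- b2 (a point): Centre of pocket 2 of bank B, counted from the pin, at the level of the holder's top face.
- a3 (a point): Centre of pocket 3 of bank A, counted from the pin, at the level of the holder's top face.
- b3 (a point): Centre of pocket 3 of bank B, counted from the pin, at the level of the holder's top face.
- sample1: New sample, may be absent: ground steel bar 80 x 18 x 15 mm (its x, y, z), 0.17 kg, origin at its centre. Starts lying on the mat, 18 mm face up. Pressed fully home in a pocket its top is flush with the holder's top face (origin 7.5 mm below it).
- sample2: New sample, may be absent: ground steel bar 80 x 18 x 15 mm (its x, y, z), 0.17 kg, origin at its centre. Starts lying on the mat, 18 mm face up. Pressed fully home in a pocket its top is flush with the holder's top face (origin 7.5 mm below it).
- sample3: New sample, may be absent: ground steel bar 80 x 18 x 15 mm (its x, y, z), 0.17 kg, origin at its centre. Starts lying on the mat, 18 mm face up. Pressed fully home in a pocket its top is flush with the holder's top face (origin 7.5 mm below it).
- tested1: Tested sample, may be absent: same bar, 80 x 18 x 15 mm, 0.17 kg, origin at its centre. Starts flush in pocket 1 of bank A, under the keeper.
- tested2: Tested sample, may be absent: same bar, 80 x 18 x 15 mm, 0.17 kg, origin at its centre. Starts flush in pocket 2 of bank A, under the keeper.
- tested3: Tested sample, may be absent: same bar, 80 x 18 x 15 mm, 0.17 kg, origin at its centre. Starts flush in pocket 3 of bank A, under the keeper.
- anvil: Bystander: steel spindle anvil, 60 mm across, 50 mm high. Leave it alone. Origin: centre of its underside.
- block: Bystander: round hardness reference block, 64 mm across, 14 mm high. Leave it alone. Origin: centre of its underside.
- loupe: Bystander: black loupe, 42 mm across, 56 mm high. Leave it alone. Origin: centre of its underside.

How it is judged:
By the outcome, as a careful person would: the job done as asked, in the order asked, and still so for the second after the job is handed in, with the robot touching nothing.
Of sample1, sample2, sample3 only 2 to 3 are there at a start; the rules pass over those that are not, and their reading is None.
Of tested1, tested2, tested3 only 2 to 3 are there at a start; the rules pass over those that are not, and their reading is None.
At some moment in a run one of sample1, sample2, sample3 may be knocked a few centimetres aside while the robot is not near it.
Once in a run the grip may slacken for a moment while it holds something.
It also fails if it takes over 210 s, if anything falls off the work surface, if the arm or the gripper's body presses on something with over 40 N, if the wrist force passes 120 N, or if a joint passes its speed limit or range.

## Working session

There is one attempt and no reset: what is moved stays moved. The work goes in short steps, Python scripts to look and compute and a shell command to move; the robot and the scene stay as the last step left them, time stands still between calls to the robot, and variables do not carry over. Pictures are saved under pics/ and viewed, at most 17 in all, crops included, and the job is handed in when it is done.

```bash
mkdir -p pics; ls; cat > h.py <<'E'
import numpy as np, cv2
from workcell import bot
from scipy.spatial.transform import Rotation as Ro
def pose():
    s=bot.observe(); return np.array(s["position"]),Ro.from_euler("xyz",s["tool_rot"]),s
def cam(f,p=None,R=None):
    # returns K, Rcw, tcw (world->cam)
    if "R" in f: return np.array(f["intrinsics"]),np.array(f["R"]),np.array(f["t"])
    T=np.eye(4);T[:3,:3]=R.as_matrix();T[:3,3]=p
    C=np.linalg.inv(T@np.array(f["tool_from_camera"])); return np.array(f["intrinsics"]),C[:3,:3],C[:3,3]
def ray(c,uv,z):
    K,R,t=c; d=R.T@np.linalg.inv(K)@np.array([uv[0],uv[1],1.]); o=-R.T@t
    return o+d*(z-o[2])/d[2]
def proj(c,X):
    K,R,t=c; x=K@(R@np.array(X)+t); return x[:2]/x[2]
def grab(name):
    p,R,s=pose(); f=bot.grab_frame(name); return f,cam(f,p,R)
def save(f,n,crop=None):
    im=f["img"][:,:,::-1]
    if crop: a,b,c,d=crop; im=cv2.resize(im[b:d,a:c],None,fx=2,fy=2)
    cv2.imwrite("pics/"+n,np.ascontiguousarray(im))
def st():
    p,R,s=pose(); print("t%.2f"%s["clock"],"p",np.round(p*1000,1),"rpy",np.round(s["tool_rot"],3),"F",np.round(s["force"],1),"w%.4f"%s["grip_width"],"g%.1f"%s["finger_force"])
def rects(f,c,q,z,minconf=.2):
    "min-area rect of each traced region, back-projected at height z"
    out=[]
    for r in bot.trace(q,f):
        if r["conf"]<minconf: continue
        m=np.array(r["region"]).astype(np.uint8); cs,_=cv2.findContours(m,0,2)
        k=max(cs,key=cv2.contourArea)[:,0,:]
        W=np.array([ray(c,u,z)[:2]*1000 for u in k]).astype(np.float32)
        (x,y),(w,h),a=cv2.minAreaRect(W)
        if w<h: w,h,a=h,w,a+90
        out.append((r["conf"],np.round([x,y,w,h,(a+90)%180-90],1)))
    return out
E
python3 - <<'E'
from h import *
st(); print(bot.tip_reach, bot.observe()["qpos"])
f,c=grab("top"); save(f,"top0.png"); print(-c[1].T@c[2])
for q in "holder keeper nose pin_seat over_a over_b groove bin mat a1 a2 a3 b1 b2 b3 sample1 tested1 anvil block loupe".split():
    print(q,[(round(r["conf"],2),np.round(np.array(r["xyz"])*1000,0).tolist()) for r in bot.spot_point(q,f)][:4])
for q,z in (("sample1",.018),("keeper",.04),("holder",.024),("tested1",.024)): print(q,rects(f,c,q,z))
f,c=grab("scene"); save(f,"scene0.png")
E
```

```text
pics
t0.00 p [173.2 600.3 303.3] rpy [-3.14   0.     2.861] F [ 0.3 -0.1 -0.5] w0.0853 g0.0
0.0726 [-1.36019406  0.52199816 -0.03631127  1.60000814  0.02120595  1.02110419
 -0.11279675]
[3.80288798e-01 9.20167985e-04 1.06452065e+00]
holder [(0.68, [541.0, -10.0, 2.0]), (0.61, [565.0, 8.0, 23.0])]
keeper [(0.77, [564.0, 3.0, 23.0]), (0.53, [473.0, 121.0, 25.0]), (0.23, [774.0, -17.0, 0.0]), (0.15, [494.0, 60.0, 21.0])]
nose [(0.81, [476.0, 121.0, 22.0]), (0.58, [540.0, -302.0, -0.0])]
pin_seat [(0.56, [564.0, 6.0, 22.0])]
over_a [(0.79, [472.0, 119.0, 22.0]), (0.63, [648.0, -107.0, 22.0])]
over_b [(0.79, [472.0, 119.0, 22.0]), (0.63, [648.0, -107.0, 22.0])]
groove [(0.96, [533.0, -15.0, 24.0])]
bin [(0.9, [539.0, -300.0, -2.0])]
mat [(0.68, [520.0, 328.0, -2.0])]
a1 [(0.94, [493.0, 57.0, 22.0]), (0.7, [462.0, 93.0, 20.0]), (0.69, [521.0, 21.0, 24.0])]
a2 [(0.94, [493.0, 57.0, 22.0]), (0.7, [462.0, 93.0, 20.0]), (0.69, [521.0, 21.0, 24.0])]
a3 [(0.94, [493.0, 57.0, 22.0]), (0.7, [462.0, 93.0, 20.0]), (0.69, [521.0, 21.0, 24.0])]
b1 [(0.86, [622.0, -110.0, 23.0]), (0.82, [592.0, -75.0, 
[... 306 characters left out ...]
4.0, 10.0, 24.0])]
tested1 [(0.71, [538.0, -6.0, 0.0]), (0.63, [464.0, 95.0, 12.0]), (0.62, [491.0, 54.0, 18.0])]
anvil [(0.6, [788.0, -101.0, 2.0]), (0.3, [471.0, 122.0, 21.0])]
block [(0.55, [782.0, 112.0, -2.0])]
loupe [(0.7, [776.0, -20.0, -0.0])]
sample1 [(0.78, array([517.1, 345.1,  79.8,  20.4, -88.5])), (0.66, array([588.6, 352.1,  81.5,  18.8,  74.5])), (0.61, array([540.4,  -8.6, 301.2, 103.8, -52. ]))]
keeper [(0.83, array([522.1,  53. , 168.4,  32.2, -52. ]))]
holder [(0.8, array([539.9,  -9.5, 297.3, 101.4, -52.5]))]
tested1 [(0.64, array([451.4,  85.7,  54.9,  19.4,  36.7])), (0.59, array([539.7,  -9.2, 300.1, 101.4, -52.5])), (0.56, array([477. ,  48.2,  50.4,  18.7,  39.3]))]
```

View pics/top0.png

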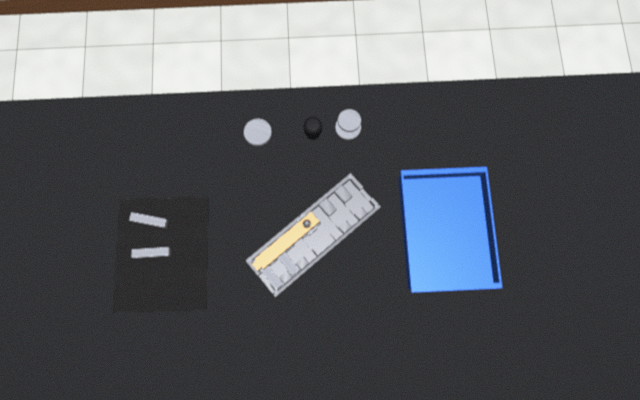

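View pics/scene0.png

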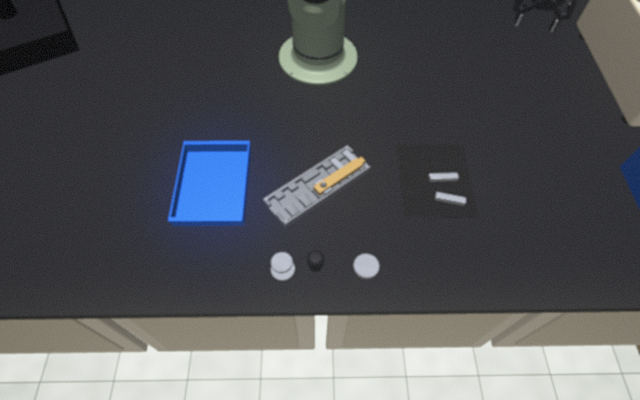

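The top view shows two samples on the mat at px (149,219) and (150,252). The keeper lies over bank A (px 262,270 to 312,222), and bank B, to the upper right, is empty. The scene view agrees. I'll move above the first sample.

```bash
cat >> h.py <<'E'
def plan(x,y,z,yawdeg):
    "total turn about tool z (rad), then shift in tool axes (mm) after the turn; target TCP in mm"
    p,R,s=pose(); d=np.array([x,y,z])-p*1000
    T=Ro.from_euler("xyz",[np.pi,0,np.radians(yawdeg)])
    rv=(R.inv()*T).as_rotvec(); print("turn",np.round(rv,3),"shift",np.round(T.inv().apply(d),1))
E
python3 -m jog '[[[0,0,0,0,0,0.15,1],[0,0,0,0,0,0.15,1],[0,0,0,0,0,0.15,1],[0,0,0,0,0,0.15,1],[0,0,0,0,0,0.15,0.5]]]'
python3 -m jog '[[[0,0,0,0,0,0.15,0.5],[0,0,0,0,0,0.15,0.5],[0,0,0,0,0,0.15,0.5],[0,0,0,0,0,0.064,0.5],[0,0,0,0,0,0,0.5]]]' >/dev/null
python3 -m jog '[[[-30,36,6,0,0,0,0.5],[-30,36,6,0,0,0,0.5],[-30,36,6,0,0,0,0.5],[-30,36,6,0,0,0,0.5],[-30,36,6,0,0,0,0.5]]]' >/dev/null
python3 -m jog '[[[-30,36,6,0,0,0,0.5],[-30,36,6,0,0,0,0.5],[-30,36,6,0,0,0,0.5],[-30,36,6,0,0,0,0.5],[0,0,0,0,0,0,0.5]]]'
python3 - <<'E'
from h import *
f,c=grab("wrist"); save(f,"w1.png"); st(); print(bot.observe()["qpos"].round(2))
print(rects(f,c,"sample1",.018)); plan(517.3,337,180,91.5)
print(proj(c,[.517,.345,.018]),f["tool_from_camera"],f["intrinsics"])
E
```

```text
clock: 1.8
position: [0.1732, 0.6005, 0.3039]
tool_rot: [-3.142, -0.0, 2.105]
force: [-0.6, -0.2, -0.8]
grip_width: 0.0733
finger_force: 0.0
clock: 3.3
position: [0.5087, 0.3333, 0.2494]
tool_rot: [3.14, 0.003, 1.591]
force: [-0.9, -0.4, 0.2]
grip_width: 0.0425
finger_force: 0.0
t3.35 p [506.4 336.1 249.5] rpy [3.141e+00 1.000e-03 1.594e+00] F [-0.5  1.3  0.4] w0.0424 g0.0
[-0.88  0.57  0.29  1.71 -0.2   0.89 -0.48]
[(0.98, array([518.2, 349.1,  79. ,  18.8, -88.7])), (0.88, array([588.4, 355.8,  79.9,  21.5,  76. ]))]
turn [-0.  0. -0.] shift [-1.3 12.4 69.7]
[334.55831401 165.86083794] [[-1.34495384e-04 -9.65061065e-01 -2.62025043e-01  6.66315556e-02]
 [ 9.99999633e-01  9.18814768e-05 -8.51699396e-04 -1.27442935e-03]
 [ 8.46017174e-04 -2.62025061e-01  9.65060698e-01 -6.99357450e-02]
 [ 0.00000000e+00  0.00000000e+00  0.00000000e+00  1.00000000e+00]] [[360.77973077   0.         323.12977443]
 [  0.         360.77973077 197.05804759]
 [  0.           0.           1.        ]]
```

View pics/w1.png

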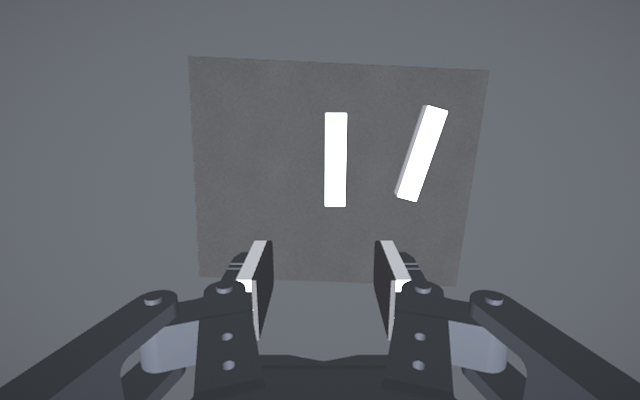

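The wrist view shows both samples, at px (335,160) and (422,153). The first lies at (518,349) at 91°, so I'll descend and grip it.

```bash

python3 -m jog '[[[4.6,11.7,30,0,0,0,0.5],[0,0,40,0,0,0,0.5],[0,0,40,0,0,0,0.5],[0,0,30,0,0,0,0.5],[0,0,0,0,0,0,0.5]]]' >/dev/null
python3 - <<'E'
from h import *
st(); plan(518,341,81,91.3)
f,c=grab("wrist"); print(rects(f,c,"sample1",.018))
E
```

```text
t3.90 p [513.2 344.1 106.5] rpy [-3.137e+00  3.000e-03  1.600e+00] F [-0.4  0.2  0.4] w0.0428 g0.0
turn [-0.005  0.003  0.006] shift [-3.2  4.7 25.5]
[(0.75, array([586.8, 356.5,  79.8,  24.5,  76.1])), (0.59, array([517.7, 349.6,  81.6,  18.8, -88.6]))]
```

```bash

python3 -m jog '[[[-3,4.7,0,0,0,0.006,0.5],[0,0,12,0,0,0,0.5],[0,0,13,0,0,0,0.5],[0,0,0,0,0,0,0.5],[0,0,0,0,0,0,0.0]]]' 60 
python3 -m jog '[[[0,0,0,0,0,0,0],[0,0,0,0,0,0,0],[0,0,0,0,0,0,0],[0,0,0,0,0,0,0],[0,0,0,0,0,0,0]]]'
python3 -c "
from h import *
st(); plan(518,341,81,91.3)"
```

```text
clock: 4.5
position: [0.5203, 0.3409, 0.0845]
tool_rot: [-3.141, 0.0, 1.591]
force: [0.0, -0.7, 0.3]
grip_width: 0.0292
finger_force: 0.0
clock: 5.0
position: [0.5206, 0.3411, 0.0853]
tool_rot: [3.141, -0.0, 1.591]
force: [-0.6, -0.8, 7.2]
grip_width: 0.0154
finger_force: 59.4
t5.00 p [520.6 341.1  85.3] rpy [ 3.141 -0.     1.591] F [-0.6 -0.8  7.2] w0.0154 g59.4
turn [ 0.    -0.    -0.003] shift [-0.1 -2.6  4.3]
```

```bash
python3 -c "
from h import *
f,c=grab('wrist'); save(f,'w2.png',(200,60,520,300)); st()"
```

```text
t5.05 p [520.6 341.1  85.3] rpy [ 3.141 -0.     1.591] F [-0.6 -0.4  6.3] w0.0157 g59.4
```

View pics/w2.png

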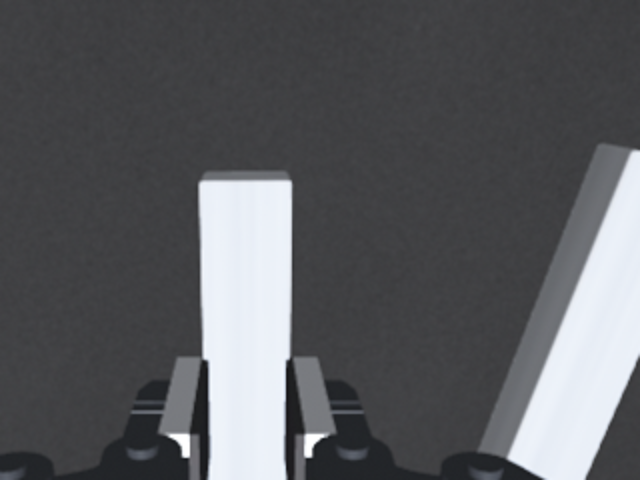

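The wrist crop shows the sample flat and square between the pads (px 245,300), but the bite is shallow. I'll regrip 4 mm lower and lift.

```bash

python3 -m jog '[[[0,0,0,0,0,0,0.35],[0,0,0,0,0,0,0.35],[0,-2,4,0,0,0,0.35],[0,0,0,0,0,0,0.35],[0,0,0,0,0,0,0.0]]]' 80 
python3 -m jog '[[[0,0,0,0,0,0,0],[0,0,0,0,0,0,0],[0,0,0,0,0,0,0],[0,0,0,0,0,0,0],[0,0,0,0,0,0,0]]]'
python3 -m jog '[[[0,0,-20,0,0,0,0],[0,0,-30,0,0,0,0],[0,0,-30,0,0,0,0],[0,0,-30,0,0,0,0],[0,0,0,0,0,0,0]]]'
python3 - <<'E'
from h import *
f,c=grab("wrist"); p,R,s=pose()
# sample pose in tool frame: print near region at the height of a held sample
print(rects(f,c,"sample1",p[2]-.063)); st()
plan(600,-80,190,37.5)
E
```

```text
clock: 5.55
position: [0.5184, 0.341, 0.0807]
tool_rot: [-3.141, 0.0, 1.591]
force: [-4.1, -1.8, 25.5]
grip_width: 0.0171
finger_force: 35.7
clock: 6.05
position: [0.5185, 0.3409, 0.081]
tool_rot: [3.142, 0.0, 1.591]
force: [-1.7, -1.6, 4.9]
grip_width: 0.0156
finger_force: 78.8
clock: 6.55
position: [0.5198, 0.3417, 0.1944]
tool_rot: [3.137, -0.003, 1.591]
force: [0.9, 0.2, -1.5]
grip_width: 0.0154
finger_force: 78.5
[(0.93, array([518.7, 350.6,  82.1,  18.3, -89.4])), (0.73, array([556. , 379.5,  43.4,  12. ,  76.4]))]
t6.65 p [518.4 341.1 190.9] rpy [ 3.141 -0.     1.591] F [ 0.1 -0.4 -1.6] w0.0157 g78.5
turn [ 0.    -0.001  0.936] shift [-191.6  383.8    0.9]
```

```bash

python3 -m jog '[[[0,0,-10,0,0,0.15,0],[0,0,-10,0,0,0.15,0],[0,0,-10,0,0,0.15,0],[0,0,0,0,0,0.15,0],[0,0,0,0,0,0.15,0]]]'  >/dev/null
python3 -m jog '[[[0,0,0,0,0,0.15,0],[0,0,0,0,0,0.036,0],[-19,38,0,0,0,0,0],[-19,38,0,0,0,0,0],[-19,38,0,0,0,0,0]]]'  >/dev/null
python3 -m jog '[[[-19,38,0,0,0,0,0],[-19,38,0,0,0,0,0],[-19,38,0,0,0,0,0],[-19,38,0,0,0,0,0],[-19,38,0,0,0,0,0]]]' >/dev/null
python3 -m jog '[[[-19,38,0,0,0,0,0],[-19,38,0,0,0,0,0],[0,0,0,0,0,0,0],[0,0,0,0,0,0,0]]]'
python3 - <<'E'
from h import *
f,c=grab("wrist"); save(f,"w3.png"); st()
print(rects(f,c,"holder",.024,.1), rects(f,c,"sample1",pose()[0][2]-.063,.1))
for q in("pin_seat","b1","over_b"): print(q,[(round(r["conf"],2),np.round(np.array(r["xyz"])*1000,0).tolist()) for r in bot.spot_point(q,f)][:4])
E
```

```text
clock: 8.55
position: [0.5988, -0.0773, 0.22]
tool_rot: [-3.141, 0.001, 0.655]
force: [-0.6, 0.7, -0.9]
grip_width: 0.0153
finger_force: 78.6
t8.60 p [598.9 -75.9 220. ] rpy [-3.141e+00  1.000e-03  6.570e-01] F [ 0.4  1.4 -2. ] w0.0156 g78.6
[(0.57, array([541.2,  -7.8, 300. , 100.4, -52.5]))] [(0.71, array([604.6, -71.5,  80.8,  17.7,  37. ]))]
pin_seat []
b1 [(0.91, [624.0, -115.0, 25.0]), (0.81, [569.0, -38.0, 24.0])]
over_b [(0.8, [652.0, -109.0, 26.0])]
```

View pics/w3.png

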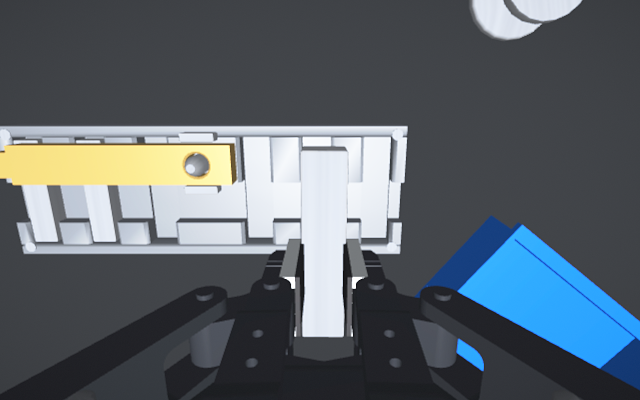

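The wrist view shows bank B empty to the right of the pin (px 195,165), with the held sample at px (325,240). The holder outline fits at 300 x 100 mm, so I'll go to b3 and hover.

```bash
python3 -c "
from h import *
plan(613.8,-116.2,118,37.5)"
```

```text
turn [-0.     0.     0.002] shift [-13.4  41.5 102.8]
```

```bash

python3 -m jog '[[[-7,21,0,0,0,0.002,0],[-7,20,0,0,0,0,0],[0,0,40,0,0,0,0],[0,0,40,0,0,0,0],[0,0,22,0,0,0,0]]]'  >/dev/null
python3 -m jog '[[[0,0,0,0,0,0,0],[0,0,0,0,0,0,0]]]'
python3 - <<'E'
from h import *
f,c=grab("wrist"); st(); plan(613.8,-116.2,118,37.5)
im=f["img"][:,:,::-1].copy()
for H,col in(((541,-8.2,37.5),(0,0,255)),):
    a=np.radians(H[2]); X=np.array([np.cos(a),np.sin(a)]); Y=np.array([-np.sin(a),np.cos(a)])
    for yc in(-130,-84,-38):
        q=[proj(c,np.append((np.array(H[:2])+x*X+(yc+y)*Y)/1000,.024)) for x,y in((-42,-11),(42,-11),(42,11),(-42,11))]
        cv2.polylines(im,[np.int32(np.round(np.array(q)*8))],True,col,1,shift=3)
cv2.imwrite("pics/w4.png",cv2.resize(im[80:330,190:500],None,fx=2.5,fy=2.4))
print(rects(f,c,"holder",.024,.1), rects(f,c,"sample1",pose()[0][2]-.063,.1))
E
```

```text
clock: 9.55
position: [0.6133, -0.1171, 0.1196]
tool_rot: [3.141, 0.0, 0.653]
force: [1.4, -1.1, -0.5]
grip_width: 0.0154
finger_force: 78.6
t9.60 p [ 613.6 -117.2  120.3] rpy [ 3.14e+00 -1.00e-03  6.53e-01] F [ 0.1  0.4 -1.5] w0.0159 g78.6
turn [ 0.001 -0.001 -0.001] shift [ 0.7 -0.6  2.3]
[(0.74, array([575.1, -51.9, 188.5, 100.8, -52.6]))] [(0.83, array([ 619.6, -111.1,   80.3,   18.1,   37.2]))]
```

View pics/w4.png

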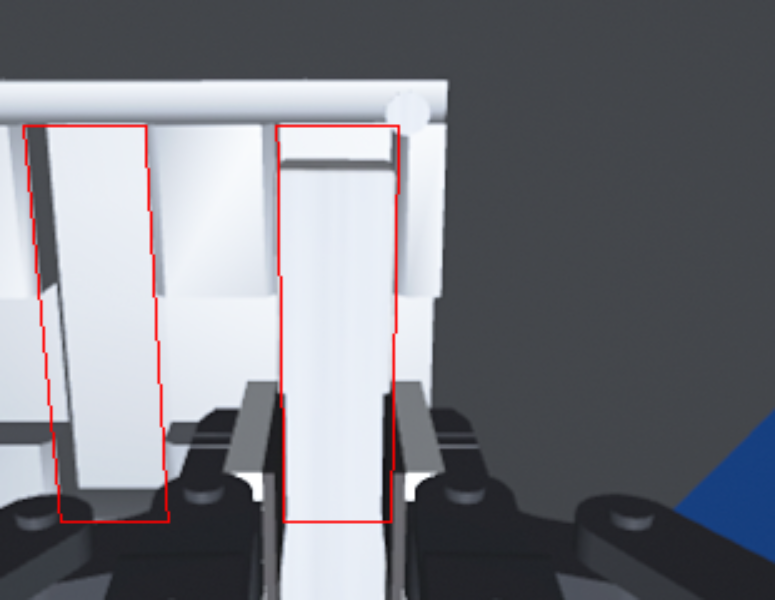

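The overlay fits the pocket mouths of b3 (px 277–400) and the held sample is centred over b3. I'll lower it gently.

```bash

python3 -m jog '[[[0.4,0,6,0,0,0,0],[0,0,6,0,0,0,0],[0,0,5,0,0,0,0],[0,0,0,0,0,0,0]]]'
python3 -m jog '[[[0,0,4,0,0,0,0],[0,0,4,0,0,0,0],[0,0,3,0,0,0,0],[0,0,0,0,0,0,0]]]'
python3 -c "
from h import *
f,c=grab('wrist'); st(); plan(613.8,-116.2,87,37.5); print(rects(f,c,'sample1',pose()[0][2]-.063,.1))"
```

```text
clock: 10.1
position: [0.6129, -0.1169, 0.1011]
tool_rot: [-3.141, 0.001, 0.653]
force: [-0.5, 0.4, -1.3]
grip_width: 0.0155
finger_force: 78.6
clock: 10.5
position: [0.6133, -0.1168, 0.0905]
tool_rot: [-3.141, 0.0, 0.653]
force: [0.3, 0.3, -2.5]
grip_width: 0.0157
finger_force: 78.7
t10.55 p [ 613.3 -116.9   90.7] rpy [-3.141  0.     0.653] F [ 0.9  0.3 -1.8] w0.0153 g78.7
turn [-0.     0.    -0.002] shift [ 0.8 -0.2  3.7]
[(0.65, array([ 619. , -111. ,   81.2,   18.4,   36.7]))]
```

```bash

python3 -m jog '[[[0,0,2,0,0,0,0],[0,0,2,0,0,0,0],[0,0,0,0,0,0,0]]]'
python3 -m jog '[[[0,0,2,0,0,0,0],[0,0,2,0,0,0,0],[0,0,0,0,0,0,0],[0,0,0,0,0,0,0]]]'
```

```text
clock: 10.9
position: [0.6134, -0.117, 0.087]
tool_rot: [3.141, -0.0, 0.653]
force: [-0.8, 1.6, 2.3]
grip_width: 0.0151
finger_force: 79.0
clock: 11.3
position: [0.6134, -0.1172, 0.0867]
tool_rot: [-3.141, -0.002, 0.652]
force: [-24.0, 8.0, 73.5]
grip_width: 0.0158
finger_force: 88.1
```

```bash

python3 -m jog '[[[0,0,-3,0,0,0,0],[0,0,0,0,0,0,0.35],[0,0,0,0,0,0,0.35],[0,0,0,0,0,0,0.35],[0,0,0,0,0,0,0.35]]]'
python3 -m jog '[[[0,0,-15,0,0,0,0.35],[0,0,-30,0,0,0,0.35],[0,0,-40,0,0,0,0.4],[0,0,-40,0,0,0,0.5],[0,0,0,0,0,0,0.5]]]'
python3 - <<'E'
from h import *
f,c=grab("wrist"); save(f,"w5.png",(160,60,480,330)); st()
print([r for r in rects(f,c,"sample1",.024,.1)])
f,c=grab("top"); print(rects(f,c,"sample1",.018))
plan(586,348,200,75.5)
E
```

```text
clock: 11.8
position: [0.6132, -0.117, 0.0855]
tool_rot: [-3.141, 0.0, 0.653]
force: [-1.2, -0.2, -0.4]
grip_width: 0.0299
finger_force: 0.0
clock: 12.3
position: [0.615, -0.1178, 0.2169]
tool_rot: [3.136, -0.005, 0.652]
force: [1.1, -0.8, 0.3]
grip_width: 0.0424
finger_force: 0.0
t12.35 p [ 614.2 -117.2  214.4] rpy [ 3.139 -0.004  0.653] F [ 1.4  0.2 -0.3] w0.0425 g0.0
[(0.71, array([ 618.9, -112.2,   80.8,   18.8,   36.7])), (0.39, array([550.1, -20.1, 269.4, 100.9, -52.6]))]
[(0.86, array([588.2, 351.2,  81.6,  17.4,  76.2]))]
turn [-0.001  0.    -0.665] shift [ 443.2 -142.5   10.7]
```

View pics/w5.png

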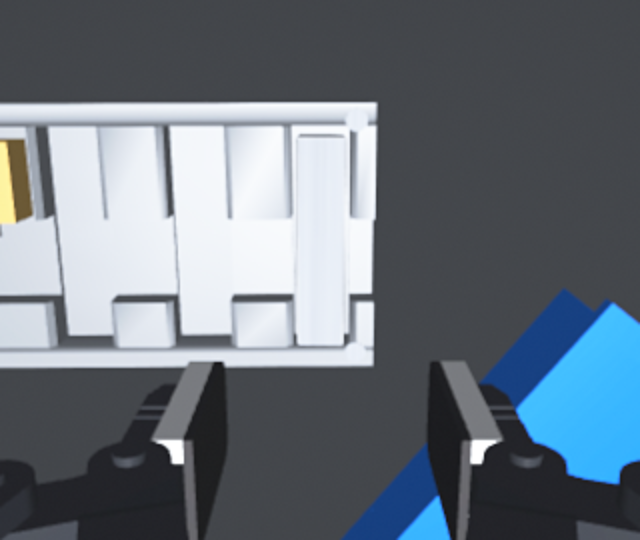

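The picture shows the first sample seated in b3 (px 320,240 in the crop). Next, the second sample.

```bash

python3 -m jog '[[[0,0,0,0,0,-0.15,0.5],[0,0,0,0,0,-0.15,0.5],[0,0,0,0,0,-0.15,0.5],[0,0,0,0,0,-0.15,0.5],[0,0,0,0,0,-0.073,0.5]]]'  >/dev/null
python3 -m jog '[[[40,-13,0,0,0,0,0.5],[40,-13,0,0,0,0,0.5],[40,-13,0,0,0,0,0.5],[40,-13,0,0,0,0,0.5],[40,-13,0,0,0,0,0.5]]]' >/dev/null
python3 -m jog '[[[40,-13,0,0,0,0,0.5],[40,-13,0,0,0,0,0.5],[40,-13,0,0,0,0,0.5],[40,-13,0,0,0,0,0.5],[40,-13,0,0,0,0,0.5]]]' >/dev/null
python3 -m jog '[[[30,-10,0,0,0,0,0.5],[10,0,0,0,0,0,0.5],[0,0,0,0,0,0,0.5],[0,0,0,0,0,0,0.5]]]'
python3 - <<'E'
from h import *
f,c=grab("wrist"); st(); r=rects(f,c,"sample1",.018); print(r)
x,y,w,h,a=r[0][1]; plan(x-8*np.cos(np.radians(a)),y-8*np.sin(np.radians(a)),81,a)
E
```

```text
clock: 14.4
position: [0.5844, 0.3423, 0.2102]
tool_rot: [-3.141, 0.002, 1.325]
force: [-0.3, -0.1, -0.2]
grip_width: 0.0427
finger_force: 0.0
t14.45 p [584.6 342.  210.5] rpy [-3.142e+00  1.000e-03  1.324e+00] F [0.2 0.6 0.6] w0.0430 g0.0
[(0.81, array([590.2, 355.5,  80.3,  18.5,  75.6]))]
turn [0.    0.001 0.004] shift [  6.4   2.  129.8]
```

```bash

python3 -m jog '[[[6,2,30,0,0,0.004,0.5],[0,0,40,0,0,0,0.5],[0,0,35,0,0,0,0.5],[0,0,0,0,0,0,0.5],[0,0,0,0,0,0,0.5]]]'
python3 - <<'E'
from h import *
f,c=grab("wrist"); st(); r=rects(f,c,"sample1",.018); print(r)
x,y,w,h,a=r[0][1]; plan(x-8*np.cos(np.radians(a)),y-8*np.sin(np.radians(a)),81,a)
E
```

```text
clock: 15.0
position: [0.5882, 0.3482, 0.1067]
tool_rot: [3.141, 0.001, 1.321]
force: [0.9, 0.7, 0.1]
grip_width: 0.0427
finger_force: 0.0
t15.05 p [588.7 348.8 107.8] rpy [ 3.140e+00 -1.000e-03  1.321e+00] F [0.4 0.7 0.9] w0.0426 g0.0
[(0.89, array([590.3, 356.3,  80.5,  18.5,  76.4]))]
turn [ 0.002 -0.002 -0.012] shift [-0.7 -0.2 27.2]
```

```bash

python3 -m jog '[[[0,0,14,0,0,-0.01,0.5],[0,0,13,0,0,0,0.5],[0,0,0,0,0,0,0.5],[0,0,0,0,0,0,0.5],[0,0,0,0,0,0,0.0]]]' 80 
python3 -m jog '[[[0,0,0,0,0,0,0],[0,0,0,0,0,0,0],[0,0,0,0,0,0,0],[0,0,0,0,0,0,0],[0,0,0,0,0,0,0]]]'
python3 -m jog '[[[0,0,-20,0,0,0,0],[0,0,-30,0,0,0,0],[0,0,-30,0,0,0,0],[0,0,-30,0,0,0,0],[0,0,0,0,0,0,0]]]'
python3 - <<'E'
from h import *
f,c=grab("wrist"); p,R,s=pose()
print(rects(f,c,"sample1",p[2]-.063)); st()
plan(620,-60,210,37.5)
E
```

```text
clock: 15.6
position: [0.5878, 0.3493, 0.0792]
tool_rot: [3.141, -0.0, 1.332]
force: [-0.3, 0.2, -0.2]
grip_width: 0.0292
finger_force: 0.0
clock: 16.1
position: [0.588, 0.3493, 0.0797]
tool_rot: [3.141, -0.001, 1.332]
force: [-0.8, 0.1, 5.6]
grip_width: 0.0155
finger_force: 79.0
clock: 16.6
position: [0.5891, 0.3498, 0.1933]
tool_rot: [3.138, -0.004, 1.332]
force: [0.6, 0.4, -1.2]
grip_width: 0.0156
finger_force: 78.5
[(0.82, array([589.7, 356.4,  83.1,  18.2,  76. ]))]
t16.70 p [587.6 349.4 189.4] rpy [ 3.141e+00 -1.000e-03  1.332e+00] F [-0.6  0.3 -2.7] w0.0152 g78.5
turn [ 0.    -0.001  0.677] shift [-223.5  344.5  -20.6]
```

```bash

python3 -m jog '[[[0,0,-5,0,0,0.15,0],[0,0,-5,0,0,0.15,0],[0,0,-5,0,0,0.15,0],[0,0,-5,0,0,0.15,0],[0,0,0,0,0,0.077,0]]]'  >/dev/null
python3 -m jog '[[[-26,34,0,0,0,0,0],[-26,34,0,0,0,0,0],[-26,34,0,0,0,0,0],[-26,34,0,0,0,0,0],[-26,34,0,0,0,0,0]]]'  >/dev/null
python3 -m jog '[[[-26,34,0,0,0,0,0],[-26,34,0,0,0,0,0],[-26,34,0,0,0,0,0],[-26,34,0,0,0,0,0],[-26,34,0,0,0,0,0]]]'  >/dev/null
python3 -m jog '[[[0,0,0,0,0,0,0],[0,0,30,0,0,0,0],[0,0,30,0,0,0,0],[0,0,20,0,0,0,0],[0,0,0,0,0,0,0]]]'
python3 - <<'E'
from h import *
f,c=grab("wrist"); st(); print(rects(f,c,"sample1",pose()[0][2]-.0617,.1))
plan(585.5,-80.4,118,37.5)
E
```

```text
clock: 18.7
position: [0.5867, -0.0784, 0.1257]
tool_rot: [-3.138, 0.004, 0.655]
force: [-0.3, -0.1, -1.8]
grip_width: 0.0155
finger_force: 78.6
t18.75 p [587.5 -78.7 127.5] rpy [-3.14e+00  3.00e-03  6.55e-01] F [ 0.  -0.5 -1.2] w0.0158 g78.6
[(0.98, array([622.9, -91.8,  61.5,  15.4,  38.7])), (0.85, array([591.9, -72.8,  80.5,  17.5,  37.4]))]
turn [-0.     0.001  0.   ] shift [-3.1 -0.4 10.8]
```

```bash

python3 -m jog '[[[-2.5,0,8,0,0,0,0],[0,0,0,0,0,0,0],[0,0,0,0,0,0,0]]]'
python3 - <<'E'
from h import *
f,c=grab("wrist"); st(); print(rects(f,c,"sample1",pose()[0][2]-.0617,.1))
plan(585.5,-80.4,118,37.5)
im=f["img"][:,:,::-1].copy()
a=np.radians(37.5); X=np.array([np.cos(a),np.sin(a)]); Y=np.array([-np.sin(a),np.cos(a)])
for yc in(-130,-84,-38):
    q=[proj(c,np.append((np.array([541,-8.2])+x*X+(yc+y)*Y)/1000,.024)) for x,y in((-42,-11),(42,-11),(42,11),(-42,11))]
    cv2.polylines(im,[np.int32(np.round(np.array(q)*8))],True,(0,0,255),1,shift=3)
cv2.imwrite("pics/w6.png",cv2.resize(im[80:330,190:500],None,fx=2.5,fy=2.4))
E
```

```text
clock: 19.1
position: [0.5866, -0.0803, 0.1213]
tool_rot: [3.141, -0.0, 0.655]
force: [-1.2, -0.2, -1.8]
grip_width: 0.0155
finger_force: 78.6
t19.15 p [586.7 -80.3 121.4] rpy [ 3.141e+00 -1.000e-03  6.550e-01] F [-0.5  0.2 -1.3] w0.0153 g78.6
[(0.91, array([591.3, -75.1,  81. ,  17.7,  37. ])), (0.61, array([577.1, -34.6, 185.5,  79.1, -52.5])), (0.55, array([621.9, -94.5,  63.5,  15.9,  38.6]))]
turn [ 0.    -0.001  0.   ] shift [-1.  -0.6  3.4]
```

View pics/w6.png

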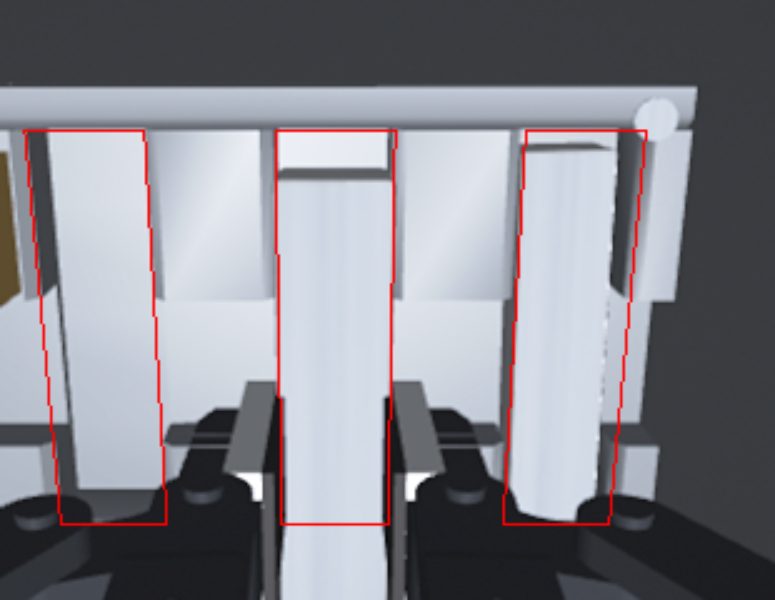

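The held sample sits centred over b2 (px 277–393) and b3 is filled. I'll lower it.

```bash

python3 -m jog '[[[0,0,6,0,0,0,0],[0,0,6,0,0,0,0],[0,0,6,0,0,0,0],[0,0,5,0,0,0,0],[0,0,0,0,0,0,0]]]'
python3 -m jog '[[[0,0,4,0,0,0,0],[0,0,4,0,0,0,0],[0,0,0,0,0,0,0],[0,0,0,0,0,0,0]]]'
python3 -m jog '[[[0,0,3,0,0,0,0],[0,0,2,0,0,0,0],[0,0,2,0,0,0,0],[0,0,0,0,0,0,0]]]'
```

```text
clock: 19.7
position: [0.5865, -0.08, 0.0971]
tool_rot: [-3.141, 0.0, 0.655]
force: [2.5, 1.6, -3.2]
grip_width: 0.0155
finger_force: 78.6
clock: 20.1
position: [0.5866, -0.0801, 0.0898]
tool_rot: [3.142, -0.0, 0.655]
force: [3.1, 1.2, -2.7]
grip_width: 0.0156
finger_force: 78.6
clock: 20.5
position: [0.5867, -0.0804, 0.0854]
tool_rot: [-3.141, -0.002, 0.654]
force: [-13.4, 7.4, 54.6]
grip_width: 0.0156
finger_force: 85.9
```

```bash

python3 -m jog '[[[0,0,-2,0,0,0,0],[0,0,0,0,0,0,0.35],[0,0,0,0,0,0,0.35],[0,0,0,0,0,0,0.35],[0,0,0,0,0,0,0.35]]]'
python3 -m jog '[[[0,0,-15,0,0,0,0.35],[0,0,-30,0,0,0,0.35],[0,0,-40,0,0,0,0.6],[0,0,-30,0,0,0,0.6],[0,0,0,0,0,0,0.6]]]'
python3 - <<'E'
from h import *
f,c=grab("wrist"); save(f,"w7.png"); st()
print("s",rects(f,c,"sample1",.024,.1)); print("k",rects(f,c,"keeper",.040,.1))
print("t",rects(f,c,"tested1",.024,.1)); 
plan(523.5,54,200,127.5)
E
```

```text
clock: 21.0
position: [0.5862, -0.0805, 0.0846]
tool_rot: [-3.141, 0.001, 0.655]
force: [0.3, 0.1, 0.6]
grip_width: 0.0301
finger_force: 0.0
clock: 21.5
position: [0.5878, -0.0808, 0.2047]
tool_rot: [3.138, -0.005, 0.654]
force: [0.2, -0.2, -0.1]
grip_width: 0.0512
finger_force: 0.0
t21.55 p [587.2 -80.4 202.6] rpy [ 3.139e+00 -3.000e-03  6.550e-01] F [-0.6  0.7 -0.9] w0.0514 g0.0
s [(0.71, array([591.4, -75.6,  80.7,  18.7,  36.9])), (0.58, array([ 617.4, -110. ,   80.3,   20. ,   38.6]))]
k [(0.61, array([529.6,  46.5, 155.8,  30.1, -52.6]))]
t [(0.9, array([479.1,  44.9,  45.3,  26. ,  37.4])), (0.58, array([451.6,  80.2,  46.1,  29.5,  37.4]))]
turn [-1.00e-03 -0.00e+00 -1.57e+00] shift [144.6  32.   -0.4]
```

View pics/w7.png

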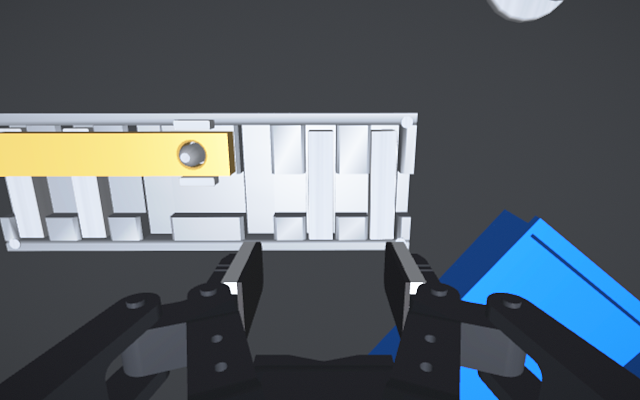

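Both new samples are seated, in b2 (px 320,185) and b3 (px 382,185). Now the keeper.

```bash

python3 -m jog '[[[0,0,0,0,0,-0.15,0.6],[0,0,0,0,0,-0.15,0.6],[0,0,0,0,0,-0.15,0.6],[0,0,0,0,0,-0.15,0.6],[0,0,0,0,0,-0.15,0.6]]]'  >/dev/null
python3 -m jog '[[[0,0,0,0,0,-0.15,0.6],[0,0,0,0,0,-0.15,0.6],[0,0,0,0,0,-0.15,0.6],[0,0,0,0,0,-0.15,0.6],[0,0,0,0,0,-0.15,0.6]]]'  >/dev/null
python3 -m jog '[[[0,0,0,0,0,-0.07,0.6],[36,8,0,0,0,0,0.6],[36,8,0,0,0,0,0.6],[36,8,0,0,0,0,0.6],[36,8,0,0,0,0,0.6]]]'  >/dev/null
python3 -m jog '[[[0,0,0,0,0,0,0.6],[0,0,30,0,0,0,0.6],[0,0,0,0,0,0,0.6],[0,0,0,0,0,0,0.6]]]'
python3 - <<'E'
from h import *
f,c=grab("wrist"); st(); print(bot.observe()["qpos"].round(2))
print("k",rects(f,c,"keeper",.040,.1)); plan(523.5,54,100,127.5)
for q in("keeper","nose"): print(q,[(round(r["conf"],2),np.round(np.array(r["xyz"])*1000,0).tolist()) for r in bot.spot_point(q,f)][:4])
E
```

```text
clock: 23.6
position: [0.524, 0.0528, 0.1696]
tool_rot: [-3.14, -0.001, 2.224]
force: [-0.3, 0.3, 0.6]
grip_width: 0.0509
finger_force: 0.0
t23.65 p [524.4  52.9 170.2] rpy [-3.141 -0.     2.224] F [-0.   1.2 -0.2] w0.0512 g0.0
[-0.25  0.56  0.05  1.97 -0.05  0.61  0.49]
k [(0.98, array([523.8,  54.3, 168.7,  28.9, -52.7]))]
turn [ 0.     0.    -0.001] shift [ 1.5 -0.2 70.5]
keeper [(0.73, [564.0, 6.0, 28.0])]
nose [(0.92, [471.0, 121.0, 25.0]), (0.3, [568.0, -38.0, 25.0])]
```

```bash

python3 -m jog '[[[1,0,30,0,0,0,0.6],[0,0,25,0,0,0,0.6],[0,0,14,0,0,0,0.6],[0,0,0,0,0,0,0.6],[0,0,0,0,0,0,0]]]' 110
python3 -m jog '[[[0,0,0,0,0,0,0],[0,0,0,0,0,0,0],[0,0,0,0,0,0,0],[0,0,0,0,0,0,0],[0,0,0,0,0,0,0]]]'
python3 -m jog '[[[0,0,0,0,0,0,0],[0,0,0,0,0,0,0]]]'
python3 -c "
from h import *
f,c=grab('wrist'); st(); print(rects(f,c,'keeper',.040,.1))"
```

```text
clock: 24.3
position: [0.524, 0.0541, 0.1016]
tool_rot: [3.141, 0.0, 2.225]
force: [-0.2, -0.3, 0.3]
grip_width: 0.0378
finger_force: 0.0
clock: 24.8
position: [0.5242, 0.0543, 0.1025]
tool_rot: [3.14, 0.001, 2.225]
force: [-3.5, 0.1, 11.5]
grip_width: 0.0248
finger_force: 108.3
clock: 25.0
position: [0.5242, 0.0542, 0.1025]
tool_rot: [3.14, 0.001, 2.225]
force: [-2.5, 0.4, 10.0]
grip_width: 0.0248
finger_force: 108.3
t25.05 p [524.3  54.3 102.5] rpy [3.140e+00 1.000e-03 2.225e+00] F [-2.4 -0.4 10.7] w0.0243 g108.3
[(0.95, array([510.6,  70.7, 126.4,  28.2, -52.2])), (0.33, array([483.4,  71.3,  99.2,  89.3, -52.5]))]
```

```bash

python3 -m jog '[[[0,0,-8,0,0,0,0],[0,0,-8,0,0,0,0],[0,0,-8,0,0,0,0],[0,0,-8,0,0,0,0],[0,0,-8,0,0,0,0]]]'
python3 -m jog '[[[0,0,-20,0,0,0,0],[0,0,-30,0,0,0,0],[0,0,-30,0,0,0,0],[0,0,-10,0,0,0,0],[0,0,0,0,0,0,0]]]'
python3 - <<'E'
from h import *
f,c=grab("wrist"); st(); save(f,"w8.png")
p=pose()[0]; print(rects(f,c,'keeper',p[2]-.0625,.1)); print(rects(f,c,'tested1',.024,.1))
f,c=grab("top"); save(f,"top1.png")
print("holder top",rects(f,c,'holder',.024,.1),[np.round(np.array(r["xyz"])*1000,0) for r in bot.spot_point("pin_seat",f)])
E
```

```text
clock: 25.6
position: [0.5237, 0.0542, 0.1418]
tool_rot: [3.141, 0.0, 2.225]
force: [-0.3, -0.5, -4.5]
grip_width: 0.0248
finger_force: 109.1
clock: 26.1
position: [0.524, 0.0543, 0.232]
tool_rot: [3.139, 0.001, 2.225]
force: [0.3, -0.4, -5.1]
grip_width: 0.0246
finger_force: 109.4
t26.15 p [523.5  54.3 230.7] rpy [3.141 0.    2.225] F [ 0.5  0.1 -6.9] w0.0246 g109.4
[(0.88, array([510.8,  70.5, 127.6,  28.2, -52.4]))]
[(0.72, array([471.2,  45.9,  34.3,  18.7,  37.5])), (0.7, array([443.8,  81.2,  34.3,  17.9,  36. ])), (0.34, array([484.9,  27.1, 175.1,  54.9, -53. ]))]
holder top [(0.62, array([778.1, 106.6,  65.1,  61.4,  -1.8])), (0.61, array([583.9, -67.4, 156. , 102.1, -51.7]))] [array([564.,   8.,  21.]), array([591., -71.,  17.])]
```

View pics/w8.png

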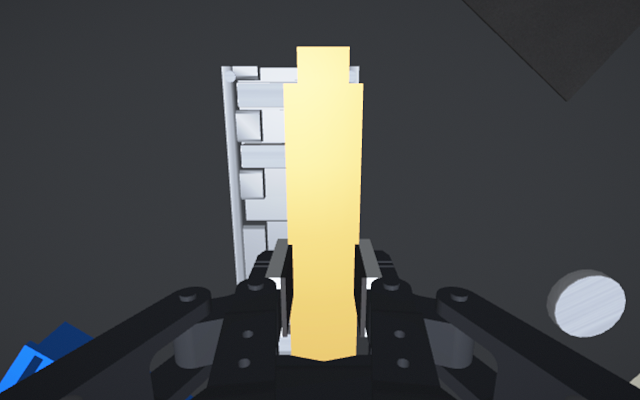

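The wrist view shows the keeper held level. Tested bars show in a3 (px 260,95) and a2 (px 265,155), and a1 looks empty. I'll shift over bank B and turn the keeper.

```bash

python3 -m jog '[[[-30,0,0,0,0,0,0],[-30,0,0,0,0,0,0],[-30,0,0,0,0,0,0],[-30,0,0,0,0,0,0],[0,0,0,0,0,0,0]]]'  >/dev/null
python3 -m jog '[[[0,0,0,0,0,0.14,0],[0,0,0,0,0,0.14,0],[0,0,0,0,0,0.14,0],[0,0,0,0,0,0.14,0],[0,0,0,0,0,0.14,0]]]'  >/dev/null
python3 -m jog '[[[0,0,0,0,0,0.14,0],[0,0,0,0,0,0.14,0],[0,0,0,0,0,0.14,0],[0,0,0,0,0,0.14,0],[0,0,0,0,0,0.14,0]]]'  >/dev/null
python3 -m jog '[[[0,0,0,0,0,0.14,0],[0,0,0,0,0,0.14,0],[0,0,0,0,0,0.14,0],[0,0,0,0,0,0.14,0],[0,0,0,0,0,0.14,0]]]'
python3 -c "
from h import *
st(); print(bot.observe()['qpos'].round(3)); plan(596,-41.5,200,-52.5)"
```

```text
clock: 28.4
position: [0.5964, -0.0407, 0.2302]
tool_rot: [3.141, 0.001, 0.119]
force: [0.1, 0.5, -5.3]
grip_width: 0.0242
finger_force: 109.4
t28.40 p [596.4 -40.7 230.2] rpy [3.141e+00 1.000e-03 1.190e-01] F [ 0.1  0.5 -5.3] w0.0242 g109.4
[-0.454  0.66   0.641  1.765 -0.493  0.884 -1.044]
turn [1.000e-03 1.000e-03 1.036e+00] shift [ 0.4  0.8 30.2]
```

```bash

python3 -m jog '[[[0,0,0,0,0,0.14,0],[0,0,0,0,0,0.14,0],[0,0,0,0,0,0.14,0],[0,0,0,0,0,0.14,0],[0,0,0,0,0,0.14,0]]]'  >/dev/null
python3 -m jog '[[[0,0,0,0,0,0.14,0],[0,0,0,0,0,0.14,0],[0,0,0,0,0,0.056,0],[0,0,0,0,0,0,0],[0,0,0,0,0,0,0]]]'
python3 - <<'E'
from h import *
st(); print(bot.observe()['qpos'].round(3)); plan(596,-41.5,200,-52.5)
f,c=grab("wrist"); p=pose()[0]; print("k",rects(f,c,'keeper',p[2]-.0625,.1)); print("h",rects(f,c,"holder",.024))
f,c=grab("top"); print("top k",rects(f,c,'keeper',p[2]-.0625,.1),"h",rects(f,c,"holder",.024),[np.round(np.array(r["xyz"])*1000,0) for r in bot.spot_point("pin_seat",f)])
save(f,"top2.png",(220,120,420,320))
E
```

```text
clock: 29.4
position: [0.5965, -0.0408, 0.2304]
tool_rot: [3.141, 0.0, -0.909]
force: [-0.2, 0.7, -5.0]
grip_width: 0.0253
finger_force: 109.3
t29.40 p [596.5 -40.8 230.4] rpy [ 3.141  0.    -0.909] F [-0.2  0.7 -5. ] w0.0253 g109.3
[-0.598  0.768  0.91   1.772 -0.724  0.975 -1.871]
turn [0.001 0.    0.007] shift [ 0.2  0.8 30.4]
k [(0.82, array([607.3, -56.4, 125.9,  28.2, -52.1]))]
h [(0.69, array([560.4, -72.1, 172.5,  54.3, -52.1]))]
top k [] h [(0.92, array([521. , -27.6, 296.8,  68.8, -48.2]))] [array([566.,   8.,  23.])]
```

View pics/top2.png

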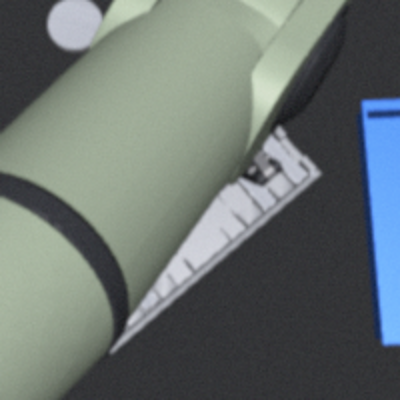

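The top view shows the arm hiding the keeper, but the pin and bank A stay visible. The refit point is symmetric about the pin, so I'll lower to just above the pin tip and look.

```bash

python3 -m jog '[[[0,0.6,30,0,0,0.007,0],[0,0,35,0,0,0,0],[0,0,25,0,0,0,0],[0,0,0,0,0,0,0],[0,0,0,0,0,0,0]]]'
python3 - <<'E'
from h import *
st(); plan(595.8,-41.2,102.5,-52.5); p=pose()[0]
f,c=grab("wrist"); print("k",rects(f,c,'keeper',p[2]-.0625,.1)); print("h",rects(f,c,"holder",.024))
f,c=grab("scene"); print("scene k",rects(f,c,'keeper',p[2]-.0625,.1),[np.round(np.array(r["xyz"])*1000,0) for r in bot.spot_point("keeper",f)])
u=proj(c,[.560,.0065,.06]); print(u); u=u.astype(int)
im=f["img"][u[1]-40:u[1]+40,u[0]-55:u[0]+55,::-1]; cv2.imwrite("pics/s3.png",cv2.resize(im,None,fx=7,fy=7,interpolation=2))
E
```

```text
clock: 30.25
position: [0.5964, -0.0418, 0.1416]
tool_rot: [3.141, -0.0, -0.918]
force: [1.3, -0.6, -3.9]
grip_width: 0.0244
finger_force: 109.9
t30.25 p [596.4 -41.8 141.6] rpy [ 3.141 -0.    -0.918] F [ 1.3 -0.6 -3.9] w0.0244 g109.9
turn [ 0.    -0.    -0.002] shift [-0.8  0.1 39.1]
k [(0.73, array([607. , -57.4, 126. ,  28.4, -52.6]))]
h [(0.82, array([573.3, -85.6, 136.2,  59.2, -51.5]))]
scene k [(0.58, array([625.1, -70.7,  86.5,  37.6, -55.1])), (0.57, array([569.4, 303.7, 235.6, 188.5,  -1.6]))] [array([560.,   5.,  63.]), array([520., 330.,  -0.])]
[322.52067454 180.50999479]
```

View pics/s3.png

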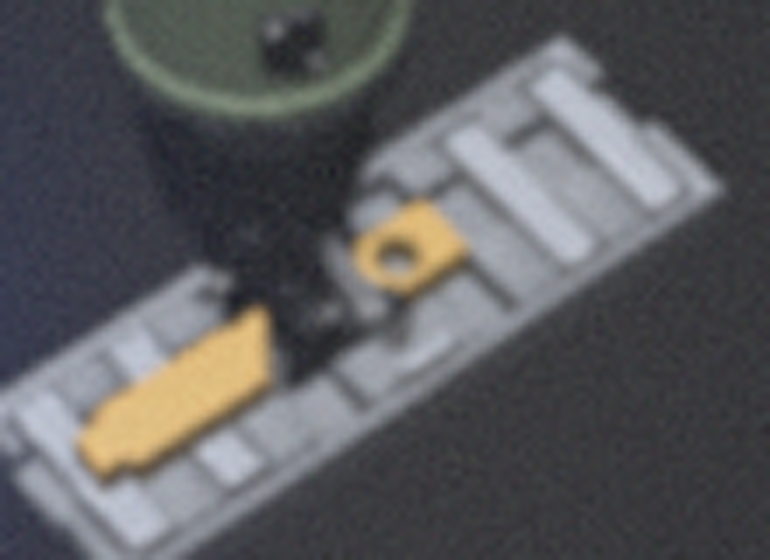

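The scene crop shows the bore (crop px 397,252) over the pin, with the tested bars in a2 and a3 only. I'll lower in steps.

```bash

python3 -m jog '[[[-0.6,0,6,0,0,0,0],[0,0,5,0,0,0,0],[0,0,5,0,0,0,0],[0,0,0,0,0,0,0]]]'
python3 -m jog '[[[0,0,4,0,0,0,0],[0,0,0,0,0,0,0],[0,0,0,0,0,0,0]]]'
python3 -c "
from h import *
st(); print(bot.observe()['moment'])"
```

```text
clock: 30.95
position: [0.5956, -0.0409, 0.1241]
tool_rot: [3.141, 0.0, -0.918]
force: [0.4, -0.5, -4.2]
grip_width: 0.0245
finger_force: 110.0
clock: 31.25
position: [0.5961, -0.041, 0.1209]
tool_rot: [-3.141, -0.001, -0.918]
force: [2.3, -1.2, -6.5]
grip_width: 0.0245
finger_force: 109.8
t31.25 p [596.1 -41.  120.9] rpy [-3.141e+00 -1.000e-03 -9.180e-01] F [ 2.3 -1.2 -6.5] w0.0245 g109.8
[-0.3879181  -0.90241745 -0.12005622]
```

```bash

python3 -m jog '[[[0,0,3,0,0,0,0],[0,0,3,0,0,0,0],[0,0,0,0,0,0,0]]]'
python3 -m jog '[[[0,0,3,0,0,0,0],[0,0,3,0,0,0,0],[0,0,0,0,0,0,0]]]'
python3 -m jog '[[[0,0,2,0,0,0,0],[0,0,2,0,0,0,0],[0,0,0,0,0,0,0]]]'
```

```text
clock: 31.55
position: [0.5962, -0.0411, 0.1148]
tool_rot: [-3.141, -0.001, -0.919]
force: [6.1, -1.6, -3.5]
grip_width: 0.0245
finger_force: 110.3
clock: 31.85
position: [0.5962, -0.0412, 0.1087]
tool_rot: [-3.141, -0.001, -0.919]
force: [6.3, -2.9, -3.2]
grip_width: 0.0246
finger_force: 110.3
clock: 32.15
position: [0.5962, -0.0411, 0.1048]
tool_rot: [-3.141, -0.001, -0.918]
force: [6.0, -2.0, -1.8]
grip_width: 0.0247
finger_force: 110.3
```

```bash

python3 -m jog '[[[0,0,1.5,0,0,0,0],[0,0,1,0,0,0,0],[0,0,0,0,0,0,0]]]'
python3 -m jog '[[[0,0,1,0,0,0,0],[0,0,0,0,0,0,0]]]'
```

```text
clock: 32.45
position: [0.5962, -0.0411, 0.1026]
tool_rot: [-3.141, -0.001, -0.918]
force: [4.1, -2.2, 2.4]
grip_width: 0.0247
finger_force: 110.8
clock: 32.65
position: [0.5962, -0.0411, 0.1026]
tool_rot: [-3.14, -0.0, -0.919]
force: [-1.7, 0.8, 22.6]
grip_width: 0.0244
finger_force: 113.3
```

```bash

python3 -m jog '[[[0,0,-1,0,0,0,0],[0,0,0,0,0,0,0.55],[0,0,0,0,0,0,0.55],[0,0,0,0,0,0,0.55],[0,0,0,0,0,0,0.55]]]'
python3 -m jog '[[[0,0,-10,0,0,0,0.55],[0,0,-25,0,0,0,0.55],[0,0,-35,0,0,0,0.55],[0,0,-35,0,0,0,0.5],[0,0,0,0,0,0,0.5]]]'
python3 -m jog '[[[0,0,0,0,0,-0.15,0.5],[0,0,0,0,0,-0.15,0.5],[0,0,0,0,0,-0.15,0.5],[0,0,0,0,0,-0.15,0.5],[0,0,0,0,0,-0.15,0.5]]]'  >/dev/null
python3 -m jog '[[[0,0,0,0,0,-0.15,0.5],[0,0,0,0,0,-0.15,0.5],[0,0,0,0,0,-0.15,0.5],[0,0,0,0,0,-0.15,0.5],[0,0,0,0,0,-0.15,0.5]]]'  >/dev/null
python3 -m jog '[[[0,0,0,0,0,-0.07,0.5],[0,0,0,0,0,0,0.5]]]'
python3 - <<'E'
from h import *
f,c=grab("wrist"); st(); save(f,"w9.png"); print("k",rects(f,c,'keeper',.040,.1))
plan(455.5,90.1,150,37.5)
E
```

```text
clock: 33.15
position: [0.5956, -0.0408, 0.1022]
tool_rot: [3.141, 0.0, -0.918]
force: [0.5, 0.1, 0.1]
grip_width: 0.0471
finger_force: 0.0
clock: 33.65
position: [0.5971, -0.0415, 0.212]
tool_rot: [-3.137, -0.003, -0.919]
force: [0.7, -0.2, -0.9]
grip_width: 0.0429
finger_force: 0.0
clock: 34.85
position: [0.5957, -0.0413, 0.2078]
tool_rot: [-3.142, -0.0, 0.652]
force: [-0.1, -0.6, 0.6]
grip_width: 0.043
finger_force: 0.0
t34.90 p [595.7 -41.2 207.7] rpy [-3.142 -0.     0.649] F [-0.3 -0.3 -0.4] w0.0422 g0.0
k [(0.7, array([595.4, -40.1, 168. ,  31.9, -52.9]))]
turn [ 0.     0.    -0.006] shift [ -31.4 -189.4   57.6]
```

View pics/w9.png

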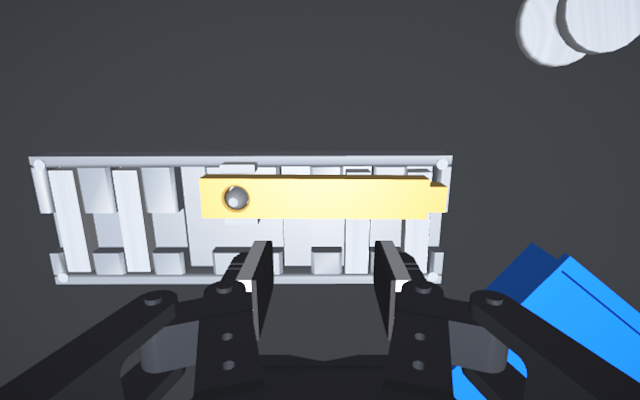

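The keeper lies flat on the pin (px 236,197) with its nose over bank B, and the tested bars are at px (68,220) and (132,220). Next, a3.

```bash

python3 -m jog '[[[-6,-38,0,0,0,-0.006,0.4],[-6,-38,0,0,0,0,0.35],[-6,-38,0,0,0,0,0.35],[-6,-38,0,0,0,0,0.35],[-7,-37,0,0,0,0,0.35]]]' >/dev/null
python3 -m jog '[[[0,0,30,0,0,0,0.35],[0,0,28,0,0,0,0.35],[0,0,0,0,0,0,0.35],[0,0,0,0,0,0,0.35]]]'
python3 - <<'E'
from h import *
f,c=grab("wrist"); st(); print("t",rects(f,c,'tested1',.024,.1)); plan(455.5,90.1,86.5,37.5)
im=f["img"][:,:,::-1].copy()
for y in(84,130):
    a=np.radians(37.5); X=np.array([np.cos(a),np.sin(a)]); Y=np.array([-np.sin(a),np.cos(a)])
    q=[proj(c,np.append((np.array([541,-8.2])+x*X+(y+d)*Y)/1000,.024)) for x,d in((-42,-11),(42,-11),(42,11),(-42,11))]
    cv2.polylines(im,[np.int32(np.round(np.array(q)*8))],True,(0,0,255),1,shift=3)
cv2.imwrite("pics/w10.png",cv2.resize(im[60:330,190:500],None,fx=2,fy=2))
E
```

```text
clock: 35.85
position: [0.456, 0.0894, 0.1498]
tool_rot: [3.141, 0.001, 0.656]
force: [0.3, 0.3, 0.4]
grip_width: 0.0296
finger_force: 0.0
t35.90 p [456.3  89.5 150.3] rpy [ 3.141 -0.     0.656] F [ 0.6  0.5 -0.2] w0.0296 g0.0
t [(0.81, array([489.1,  60.2,  80.4,  20.7,  37.5])), (0.57, array([462.1,  95.4,  80.4,  17.9,  37.6])), (0.46, array([513.3,  27.9, 210. , 101. , -52.3]))]
turn [ 0.001 -0.001  0.002] shift [-0.5 -1.  64. ]
```

View pics/w10.png

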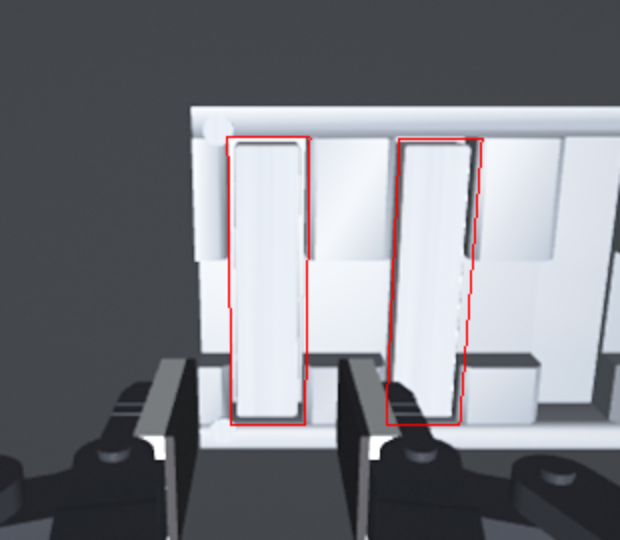

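The samples are aligned with the fitted pockets, so I'll descend on a3, grip and lift.

```bash

python3 -m jog '[[[-0.5,-0.5,25,0,0,0,0.35],[0,0,20,0,0,0,0.35],[0,0,10,0,0,0,0.35],[0,0,0,0,0,0,0.35]]]'
python3 -m jog '[[[0,0,4,0,0,0,0.35],[0,0,4,0,0,0,0.35],[0,0,0,0,0,0,0.35],[0,0,0,0,0,0,0.35]]]'
```

```text
clock: 36.35
position: [0.4553, 0.0897, 0.0943]
tool_rot: [-3.141, 0.001, 0.657]
force: [-0.1, -0.8, 0.9]
grip_width: 0.0299
finger_force: 0.0
clock: 36.75
position: [0.4553, 0.09, 0.0867]
tool_rot: [3.141, -0.0, 0.658]
force: [-0.2, 0.6, -0.7]
grip_width: 0.0299
finger_force: 0.0
```

```bash

python3 -m jog '[[[0,0,0,0,0,0,0],[0,0,0,0,0,0,0],[0,0,0,0,0,0,0],[0,0,0,0,0,0,0],[0,0,0,0,0,0,0]]]' 80
python3 -m jog '[[[0,0,-10,0,0,0,0],[0,0,-15,0,0,0,0],[0,0,-25,0,0,0,0],[0,0,-30,0,0,0,0],[0,0,-30,0,0,0,0]]]'
python3 -m jog '[[[0,0,0,0,0,0,0]]]'
python3 -c "
from h import *
f,c=grab('wrist'); st(); print(rects(f,c,'tested1',pose()[0][2]-.0625,.3)); plan(500,-290,200,37.5)"
```

```text
clock: 37.25
position: [0.4553, 0.09, 0.0869]
tool_rot: [-3.142, -0.001, 0.658]
force: [-2.2, -1.0, 12.8]
grip_width: 0.0156
finger_force: 78.2
clock: 37.75
position: [0.4548, 0.0897, 0.1979]
tool_rot: [-3.141, 0.001, 0.657]
force: [-0.4, 0.8, -2.3]
grip_width: 0.0151
finger_force: 79.0
clock: 37.85
position: [0.4562, 0.0902, 0.1997]
tool_rot: [3.141, -0.004, 0.658]
force: [1.1, 0.6, -2.0]
grip_width: 0.0154
finger_force: 79.2
t37.90 p [455.7  90.4 198.1] rpy [ 3.141e+00 -3.000e-03  6.580e-01] F [-0.7 -0.3 -1.3] w0.0155 g79.2
[(0.96, array([497.3,  92. ,  43.5,  11.5,  37.7])), (0.7, array([462.6,  96.5,  82. ,  18.7,  37.5]))]
turn [ 0.    -0.001  0.004] shift [-196.  329.   -3.]
```

Held. I'll carry it at about 200 mm to the bin, 9 rows in all.

```bash

python3 -m jog '[[[-21,36,0,0,0,0,0],[-21,36,0,0,0,0,0],[-22,37,0,0,0,0,0],[-22,37,0,0,0,0,0],[-22,37,0,0,0,0,0]]]' >/dev/null
python3 -m jog '[[[-22,37,0,0,0,0,0],[-22,37,0,0,0,0,0],[-22,37,0,0,0,0,0],[-22,36,0,0,0,0,0],[0,0,0,0,0,0,0]]]'
python3 - <<'E'
from h import *
f,c=grab('wrist'); st(); save(f,"w11.png"); print("bin",rects(f,c,'bin',.040,.3),rects(f,c,'tested1',pose()[0][2]-.0625,.3))
f,c=grab('top'); print("bin top",rects(f,c,'bin',.040,.3))
E
```

```text
clock: 38.95
position: [0.5004, -0.2967, 0.1954]
tool_rot: [3.14, 0.002, 0.652]
force: [-0.2, 0.5, -1.7]
grip_width: 0.0154
finger_force: 79.2
t39.00 p [ 500.6 -293.7  195.1] rpy [-3.141e+00  2.000e-03  6.540e-01] F [ 0.5  0.4 -1.6] w0.0155 g79.2
bin [(0.66, array([ 5.355e+02, -3.009e+02,  2.646e+02,  1.910e+02, -2.000e-01]))] [(0.83, array([ 507.1, -290.4,   81. ,   17.8,   37.3]))]
bin top [(0.85, array([ 5.355e+02, -2.972e+02,  2.628e+02,  1.970e+02, -5.000e-01])), (0.68, array([536.6,  -9.4, 295.9, 104.7, -53. ]))]
```

View pics/w11.png

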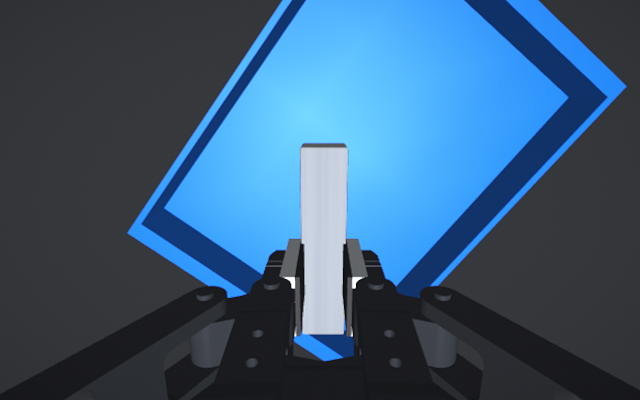

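The bin spans about x 412–660, y -395 to -205, and the sample is inside it. I'll lower and release.

```bash

python3 -m jog '[[[0,0,30,0,0,0,0],[0,0,35,0,0,0,0],[0,0,30,0,0,0,0],[0,0,10,0,0,0,0],[0,0,0,0,0,0,0]]]'
python3 -m jog '[[[0,0,2,0,0,0,0],[0,0,0,0,0,0,0.4],[0,0,0,0,0,0,0.4],[0,0,0,0,0,0,0.4],[0,0,0,0,0,0,0.4]]]'
python3 -m jog '[[[0,0,-20,0,0,0,0.4],[0,0,-35,0,0,0,0.35],[0,0,-35,0,0,0,0.35],[0,0,-25,0,0,0,0.35],[0,0,0,0,0,0,0.35]]]'
python3 -c "
from h import *
f,c=grab('wrist'); st(); print(rects(f,c,'tested1',.019,.3)); plan(483.5,53.6,200,37.5)"
```

```text
clock: 39.7
position: [0.5015, -0.2902, 0.0906]
tool_rot: [-3.14, 0.001, 0.659]
force: [-0.4, -0.7, -0.8]
grip_width: 0.0156
finger_force: 79.1
clock: 40.2
position: [0.502, -0.2911, 0.0899]
tool_rot: [3.141, -0.0, 0.658]
force: [-0.7, -0.2, -0.1]
grip_width: 0.034
finger_force: 0.0
clock: 40.7
position: [0.5028, -0.2917, 0.2077]
tool_rot: [3.137, -0.002, 0.658]
force: [-0.5, 1.0, 0.1]
grip_width: 0.03
finger_force: 0.0
t40.75 p [ 502.4 -291.2  205.9] rpy [ 3.139e+00 -2.000e-03  6.580e-01] F [-0.6 -0.3 -0.8] w0.0297 g0.0
[]
turn [ 0.001 -0.001  0.004] shift [ 195.  -284.5    4.7]
```

```bash

python3 -m jog '[[[24,-35.5,0,0,0,0.004,0.35],[24,-35.5,0,0,0,0,0.35],[24.5,-35.5,0,0,0,0,0.35],[24.5,-35.5,0,0,0,0,0.35],[24.5,-35.5,0,0,0,0,0.35]]]' >/dev/null
python3 -m jog '[[[24.5,-35.5,0,0,0,0,0.35],[24.5,-35.5,0,0,0,0,0.35],[24.5,-36,0,0,0,0,0.35],[0,0,30,0,0,0,0.35],[0,0,25,0,0,0,0.35]]]' >/dev/null
python3 -m jog '[[[0,0,0,0,0,0,0.35],[0,0,0,0,0,0,0.35]]]'
python3 -c "
from h import *
f,c=grab('wrist'); st(); print(rects(f,c,'tested1',.024,.3)); plan(483.5,53.6,86.7,37.5)"
```

```text
clock: 42.0
position: [0.4831, 0.0528, 0.1492]
tool_rot: [-3.141, 0.002, 0.653]
force: [0.2, -0.1, 0.3]
grip_width: 0.0302
finger_force: 0.0
t42.05 p [483.6  52.8 149.8] rpy [3.141 0.    0.653] F [-0.2 -0.  -0.9] w0.0295 g0.0
[(0.65, array([490.3,  58.9,  80.5,  18.2,  37.6]))]
turn [ 0.    -0.001 -0.002] shift [ 0.2 -0.7 63.5]
```

```bash

python3 -m jog '[[[0,-0.5,25,0,0,0,0.35],[0,0,20,0,0,0,0.35],[0,0,10,0,0,0,0.35],[0,0,0,0,0,0,0.35]]]'
python3 -m jog '[[[0,0,4,0,0,0,0.35],[0,0,4,0,0,0,0.35],[0,0,0,0,0,0,0.35],[0,0,0,0,0,0,0.35]]]'
python3 -m jog '[[[0,0,0,0,0,0,0],[0,0,0,0,0,0,0],[0,0,0,0,0,0,0],[0,0,0,0,0,0,0],[0,0,0,0,0,0,0]]]' 80
python3 -m jog '[[[0,0,-10,0,0,0,0],[0,0,-15,0,0,0,0],[0,0,-25,0,0,0,0],[0,0,-30,0,0,0,0],[0,0,-30,0,0,0,0]]]'
python3 -m jog '[[[0,0,0,0,0,0,0]]]'
python3 -c "
from h import *
f,c=grab('wrist'); st(); print(rects(f,c,'tested1',pose()[0][2]-.0625,.3)); plan(570,-325,200,37.5)"
```

```text
clock: 42.5
position: [0.483, 0.0535, 0.0942]
tool_rot: [-3.141, 0.001, 0.653]
force: [0.2, -1.0, 1.0]
grip_width: 0.0298
finger_force: 0.0
clock: 42.9
position: [0.4832, 0.0539, 0.0867]
tool_rot: [3.141, -0.0, 0.654]
force: [-0.3, -0.0, 0.4]
grip_width: 0.03
finger_force: 0.0
clock: 43.4
position: [0.4833, 0.0538, 0.087]
tool_rot: [3.141, -0.001, 0.654]
force: [-1.8, 0.1, 11.1]
grip_width: 0.0153
finger_force: 78.3
clock: 43.9
position: [0.4828, 0.0537, 0.198]
tool_rot: [-3.141, 0.0, 0.653]
force: [-0.0, 1.0, -1.0]
grip_width: 0.0155
finger_force: 78.9
clock: 44.0
position: [0.4842, 0.0539, 0.1998]
tool_rot: [3.14, -0.004, 0.654]
force: [0.2, 0.2, -2.3]
grip_width: 0.0154
finger_force: 79.0
t44.05 p [483.6  54.2 198.1] rpy [ 3.141e+00 -3.000e-03  6.540e-01] F [ 0.6 -0.4 -1.7] w0.0156 g79.0
[(0.61, array([490.5,  60. ,  81.8,  18. ,  37.2])), (0.56, array([524.4, -90.7,   9.3,   1.8,  50.2]))]
turn [ 0.    -0.001 -0.   ] shift [-161.9  353.7   -3. ]
```

```bash

python3 -m jog '[[[-18,39,0,0,0,0,0],[-18,39,0,0,0,0,0],[-18,39.5,0,0,0,0,0],[-18,39.5,0,0,0,0,0],[-18,39.5,0,0,0,0,0]]]' >/dev/null
python3 -m jog '[[[-18,39.5,0,0,0,0,0],[-18,39.5,0,0,0,0,0],[-18,39,0,0,0,0,0],[-18,39,0,0,0,0,0],[0,0,0,0,0,0,0]]]'
python3 - <<'E'
from h import *
f,c=grab('wrist'); st(); save(f,"w12.png"); print("bin",rects(f,c,'bin',.040,.3),rects(f,c,'tested1',pose()[0][2]-.0625,.3))
E
```

```text
clock: 45.1
position: [0.5681, -0.3312, 0.195]
tool_rot: [3.141, 0.003, 0.648]
force: [-2.2, 1.0, -1.7]
grip_width: 0.0157
finger_force: 79.1
t45.15 p [ 568.2 -328.2  194.7] rpy [-3.141e+00  2.000e-03  6.500e-01] F [-0.   0.4 -1.6] w0.0153 g79.1
bin [(0.91, array([ 5.355e+02, -3.007e+02,  2.645e+02,  1.904e+02, -3.000e-01]))] [(0.91, array([ 561.1, -288.5,   44.1,   11.6,   37.6])), (0.81, array([ 574.5, -325.2,   81.1,   18.4,   37.2])), (0.59, array([ 592.7, -205.2,   45.8,    2.1,  -52.9]))]
```

View pics/w12.png

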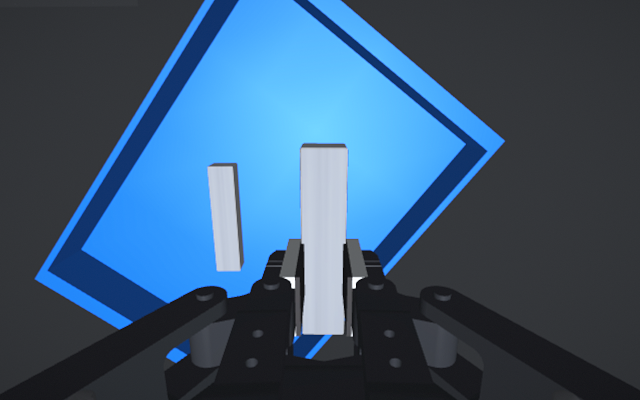

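The first tested sample lies in the bin (px 225,218) and the second is above clear floor. I'll lower, release, retreat and check everything.

```bash

python3 -m jog '[[[0,0,30,0,0,0,0],[0,0,35,0,0,0,0],[0,0,30,0,0,0,0],[0,0,10,0,0,0,0],[0,0,0,0,0,0,0]]]'
python3 -m jog '[[[0,0,1.5,0,0,0,0],[0,0,0,0,0,0,0.4],[0,0,0,0,0,0,0.4],[0,0,0,0,0,0,0.4],[0,0,0,0,0,0,0.4]]]'
python3 -m jog '[[[0,0,-20,0,0,0,0.4],[0,0,-35,0,0,0,0.4],[0,0,-35,0,0,0,0.4],[0,0,-35,0,0,0,0.4],[0,0,-30,0,0,0,0.4]]]'
python3 -m jog '[[[-40,0,0,0,0,0,0.4],[-40,0,0,0,0,0,0.4],[0,0,0,0,0,0,0.4],[0,0,0,0,0,0,0.4]]]'
python3 - <<'E'
from h import *
st()
f,c=grab("scene"); cv2.imwrite("pics/s5.png",cv2.resize(f["img"][120:300,150:490,::-1],None,fx=2.3,fy=2.3,interpolation=2))
print("s",rects(f,c,"sample1",.024,.3),"k",rects(f,c,"keeper",.04,.3),"t",rects(f,c,"tested1",.019,.3))
E
```

```text
clock: 45.75
position: [0.5691, -0.3242, 0.0903]
tool_rot: [-3.139, 0.001, 0.655]
force: [0.7, -1.0, -0.6]
grip_width: 0.0154
finger_force: 79.1
clock: 46.25
position: [0.5697, -0.3254, 0.0904]
tool_rot: [3.141, -0.0, 0.654]
force: [-0.9, -0.4, 0.9]
grip_width: 0.034
finger_force: 0.0
clock: 46.75
position: [0.5695, -0.3255, 0.247]
tool_rot: [3.141, -0.0, 0.654]
force: [0.3, -0.1, -0.3]
grip_width: 0.0338
finger_force: 0.0
clock: 47.15
position: [0.5055, -0.3746, 0.2453]
tool_rot: [3.141, -0.0, 0.652]
force: [0.5, 0.8, 0.4]
grip_width: 0.0342
finger_force: 0.0
t47.15 p [ 505.5 -374.6  245.3] rpy [ 3.141 -0.     0.652] F [0.5 0.8 0.4] w0.0342 g0.0
s [(0.57, array([577.9, -85.5,  36.9,  20.5,  40.4]))] k [(0.88, array([598.8, -38.2, 174.6,  39.2, -54.3]))] t [(0.7, array([ 581.1, -316. ,   90. ,   24.6,   38.2])), (0.66, array([ 514.5, -280.2,   88. ,   20.3,   37.9])), (0.32, array([544.6,  -5. , 306.8, 112.5, -52.5]))]
```

View pics/s5.png

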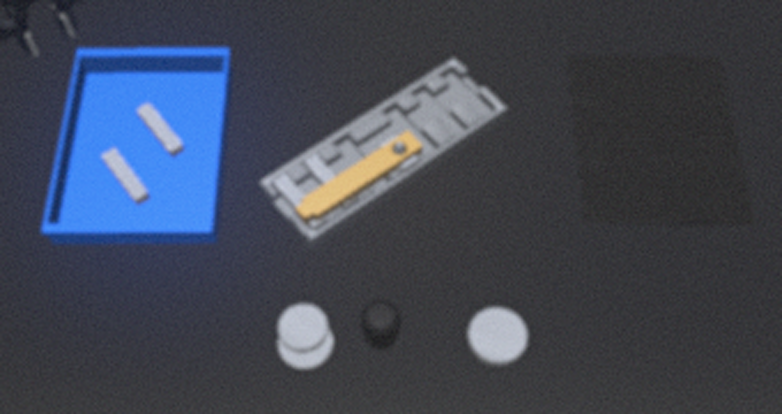

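The scene shows both tested bars in the bin (px 125,175 and 160,128), the keeper over the filled bank B, bank A and the mat empty, and the bystanders where they were.

```bash
python3 -c "
from workcell import bot
print(bot.job_done())"
```

```text
the job is handed in; nothing more can be done
None
```

The job is handed in after about 47 s of robot time: both new samples are pressed home in pockets b2 and b3, the keeper is turned and flat on its pin over bank B, and both tested samples are in the blue bin.

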